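# Kit a cylinder's top-end parts into the engine build tray

### The arm

A 7-joint arm with a two-finger parallel gripper is mounted at the origin on the work surface. World frame = base frame: x ahead of the robot, y to its left, z up, the work surface at z = 0. Lengths are in m, angles in rad, forces in N, time in s.
With the tool pointing down it reaches from about 0.4 to 0.875 m from the base axis. Payload 6.5 kg.
Tool frame: the origin (TCP) lies on the centre line of the jaws, within the pads' length; the fingertips stand 17 mm ahead of it and the grasp point (between the pads) lies 2 mm behind it (manip.tip_extent is the distance from the TCP to the fingertips, in m); y points along the fingers, x is the direction in which the jaws open and shut, and the axes are right-handed (so a half turn about y gives the same grasp; the last joint's range is limited). The gripper opens to 85 mm and grips with 20 to 120 N. Pads are 22 mm wide; open, the fingers measure 114 mm over their backs; the gripper's body (76 mm by 85 mm) begins 54 mm behind the grasp point. The pads swing forward as they close: fully open they stand 13 mm farther back than shut.
Start: joints at [1.199, 0.536, -0.004, 1.538, 0.003, 1.067, -0.071], TCP at [0.196, -0.62, 0.248] pointing down, gripper open.
Joint ranges: [-2.7, 2.7], [-0.37, 2.16], [-1.27, 1.26], [0.24, 2.4], [-1.31, 4.45], [0.19, 1.91], [-2.76, 2.76]. Speed limits (rad/s): [2.39, 2.39, 3.14, 3.14, 3.14, 3.14, 3.14].

### API

Orientations are given as a rotation vector (axis times angle).
In Python, from rig import observe, cams, workorder, manip gives the robot as it stands. The module is installed in compiled form; this text tells all that it offers.
- The arm moves only by the tool jog_arm, never from a script. Its argument "moves" is a list of rows, each an object with "translation": the shift along the tool's x, y, z each as a share of 0.04 m, from -1 to 1, a list of three; "spin": the turn about the tool's y as a share of 5 degrees, from -1 to 1; "gripper": the finger opening in mm, from 0 to 85.4. In form: [{"translation": [x, y, z], "spin": spin, "gripper": gripper}, ...]. A call has 1 to 12 rows; each row shifts and turns the commanded pose from where the row before left it, along the tool's axes as they then stand; what a row does not reach is not made up. A row lasts 1/12 s, in which the tool goes at most 41.7 mm and 7.16 degrees, less where a joint would pass 70% of its speed; a pose out of reach is approached as far as the arm can. A call with a number of a shift or a turn outside -1 to 1 is refused whole. A call with a gripper value outside its range is refused whole. The fingers move at their own pace and stop on an object; "newtons" is the grip in N (left out, the last holds). Time passes only in rows, so rows that do not move let the fingers close. It gives the time, the measured TCP pose, the force and the opening at its end, in the units of the state.
- observe(): the state, without advancing time (a new reading comes with each control period).
- cams.read_camera(name): name is "side" or "top"; returns the picture (480x640x3 uint8, blue, green, red); there is no depth.
- cams.camera_info(name): a dict with "camera_matrix" (3x3 intrinsics, pixels), "k1" (the pictures are not rectified: a ray, as slopes to the right and down, at radius r is drawn at 1 + k1 r^2 times it, then the intrinsics apply), "rvec" (rotation vector, rad) and "tvec" (3), from world to camera coordinates, as OpenCV has them. Camera axes: x right, y down, z forward; pixel columns grow to the right and rows downward; lengths in m; the calibration is good to about 2 mm. A picture is of the moment at which its call begins. camera_info takes no time and is no camera call.
- workorder.close_job(): hands the job in, once; it reports no verdict.
The state is a dict: "time_s": time; "joint_positions": joint angles; "joint_vel": joint speeds; "joint_torque": joint torques, N m; "position": TCP position; "eef_rot": TCP orientation; "contact_force": force on the tool from outside, world axes, zero at the start; "ft_torque": the same for the moment, N m; "grip_width": opening from 0.0 (shut) to 1.0 (fully open).
Only numpy, scipy, OpenCV 4.12 (cv2) and the standard library are available. Lean on these libraries where they do the work, as an engineer would, in place of code of your own. Each camera call takes 0.05 s, during which the arm holds its last target. There are 200 camera calls.

### The job

Make up the build tray with the four good engine parts on the bench: set the bright piston in the large round pocket, the bright bucket tappet in the small round pocket, the valve spring over the white peg and the camshaft bearing cap in the oblong slot, each upright and fully seated. The dark piston and the dark tappet with a red paint cross on top are scrap: leave both standing where they are. Lower each part in gently rather than dropping it, and let go of everything.

Things in the scene. Friction and masses are not known exactly. Their poses are not given: they have to be found in the camera images.
- piston: Good piston: bright bare aluminium, 62 mm diameter, 48 mm tall, 170 g, standing crown up on its skirt. Four slightly darker round valve reliefs on the crown. Origin at the centre of its underside, z up. The round crown section (from 22 mm above the origin to the top) is the place to grip; below it the slipper skirt is cut away on two sides.
- tappet: Good bucket tappet: bright polished steel, a plain cylinder, 30 mm diameter, 26 mm tall, 45 g, standing on the bench, closed end up, with no red on it. Origin at the centre of its underside, z up.
- spring: Valve spring: blue-grey steel coil standing upright, 32 mm outside and about 25 mm inside diameter, 44 mm tall, 50 g, stiff (does not compress in the grip). Origin at the centre of its underside, z along the coil axis.
- cam_cap: Camshaft bearing cap: bright aluminium bridge-shaped block with two dark bolt holes in its top, 60 mm long (its x axis), 20 mm wide (its y axis), 24 mm tall, 70 g, standing on its two feet with the half-round arch below. Both ends are alike. Origin at the centre of its underside, z up; grip it across its 20 mm width.
- insert_piston: Blue tray insert, 99 x 99 x 15 mm, with the LARGE ROUND pocket (78 mm diameter, 8 mm deep, black floor) in its middle, for the piston. Origin: centre of its underside, z up; pocket floor 7 mm, insert top 15 mm above it. The four inserts lie two by two, 100 mm centre to centre, in any order, in a fixed grey 212 mm square tray (place and angle vary); its rim is 3 mm higher than the inserts. All their tops are level.
- insert_tappet: Blue tray insert with the SMALL ROUND pocket (46 mm diameter, 8 mm deep, black floor) in its middle, for the bucket tappet. Other sizes, origin and heights as insert_piston: pocket floor 7 mm above the origin, insert top 15 mm.
- insert_spring: Blue tray insert with an upright white PEG in its middle; the valve spring stands over the peg on the insert's flat top. Peg 9 mm diameter, 22 mm tall, in a black round mark 37 mm across. Origin at the centre of the insert's underside; flat top 15 mm and peg tip 37 mm above it. Size as insert_piston.
- insert_cap: Blue tray insert with the OBLONG slot (76 mm along the insert's x axis, 36 mm along its y axis, 8 mm deep, black floor) in its middle, for the camshaft bearing cap. Other sizes, origin and heights as insert_piston: slot floor 7 mm above the origin, insert top 15 mm.
- scrap_piston: SCRAP piston, to be left alone: same shape and size as the good piston (62 mm diameter, 48 mm tall), but sooty black with a burnt hole and a big red paint cross on its crown. Origin at the centre of its underside.
- scrap_tappet: SCRAP bucket tappet, to be left alone: same shape and size as the good tappet (30 mm diameter, 26 mm tall), but dark brown with a red paint cross on its top. Origin at the centre of its underside.

How it is judged:
By the outcome, as a careful person would: the job done as asked, in the order asked, and still so for the second after the job is handed in, with the robot touching nothing.
It also fails if it takes over 109 s, if anything falls off the work surface, if the arm or the gripper's body presses on something with over 40 N, if the wrist force passes 120 N, or if a joint passes its speed limit or range.

## Working session

There is one attempt and no reset: what is moved stays moved. The work goes in short steps, Python scripts to look and compute and a tool call to move; the robot and the scene stay as the last step left them, time stands still between calls to the robot, and variables do not carry over. Pictures are saved under pics/ and viewed, about 12 in all and at most 16, crops included, and the job is handed in when it is done.

Besides the shell and the picture viewer there is one more tool, called after ">>>" in YAML: its name, and indented under it one key for each argument. jog_arm: Moves the arm, as the interface text tells. Its arguments: {"type":"object","properties":{"moves":{"type":"array","items":{"type":"object","properties":{"translation":{"type":"array","items":{"type":"number","minimum":-1,"maximum":1}},"spin":{"type":"number","minimum":-1,"maximum":1},"gripper":{"type":"number"}}}},"newtons":{"type":"number"}},"required":["moves"]}

```bash
mkdir -p pics; cat > h.py <<'E'
import numpy as np, cv2
from rig import observe, cams, workorder, manip
def px2w(name,uv,z):
    c=cams.camera_info(name);K=np.array(c["camera_matrix"],float);k1=c["k1"]
    R=cv2.Rodrigues(np.array(c["rvec"],float))[0];t=np.array(c["tvec"],float).ravel()
    p=cv2.undistortPoints(np.array(uv,float).reshape(-1,1,2),K,np.array([k1,0,0,0.]))[:,0]
    C=-R.T@t; d=np.c_[p,np.ones(len(p))]@R
    return C+d*((z-C[2])/d[:,2])[:,None]
def w2px(name,P):
    c=cams.camera_info(name)
    return cv2.projectPoints(np.array(P,float).reshape(-1,3),np.array(c["rvec"],float),np.array(c["tvec"],float),np.array(c["camera_matrix"],float),np.array([c["k1"],0,0,0.]))[0][:,0]
def tool():
    s=observe();R=cv2.Rodrigues(np.array(s["eef_rot"],float))[0];return np.array(s["position"]),R,s
E
python3 - <<'E'
from h import *
for n in("top","side"):
    cv2.imwrite(f"pics/{n}0.png",cams.read_camera(n)); c=cams.camera_info(n)
    R=cv2.Rodrigues(np.array(c["rvec"],float))[0];print(n,-R.T@np.array(c["tvec"]).ravel(),c["camera_matrix"],c["k1"])
p,R,s=tool();print(p,R.round(3),s,manip.tip_extent)
E
```

```text
top [0.4331422  0.0084552  0.81423104] [[449.22915717   0.         320.3502851 ]
 [  0.         449.22915717 238.2847374 ]
 [  0.           0.           1.        ]] -0.1100933647672793
side [ 0.1142342  -0.44858119  0.6241126 ] [[512.69395085   0.         314.89623846]
 [  0.         512.69395085 232.3156036 ]
 [  0.           0.           1.        ]] -0.14160726002523144
[ 0.19550558 -0.61936057  0.24750686] [[ 0.301 -0.001  0.954]
 [-0.954  0.001  0.301]
 [-0.002 -1.    -0.   ]] {'time_s': 0.1, 'joint_positions': array([ 1.1988264 ,  0.53710671, -0.00444089,  1.53873127,  0.00259452,
        1.06727834, -0.07118656]), 'joint_vel': array([-0.00065961, -0.00204229, -0.0006516 , -0.00296773,  0.00204074,
       -0.00178462,  0.00143819]), 'joint_torque': array([ 2.43006543e-03, -5.84575045e+01,  1.05180211e+00, -2.59780741e+01,
        1.25977097e-02,  4.61481352e-03,  6.36225536e-06]), 'position': array([ 0.19550558, -0.61936057,  0.24750686]), 'eef_rot': array([-1.33767487,  0.98194773, -0.97981687]), 'contact_force': array([-0.16359963,  0.50493299, -0.00961145]), 'ft_torque': array([-0.01142997, -0.02319913,  0.04755335]), 'grip_width': 0.999691308718962} 0.017
```

View pics/top0.png

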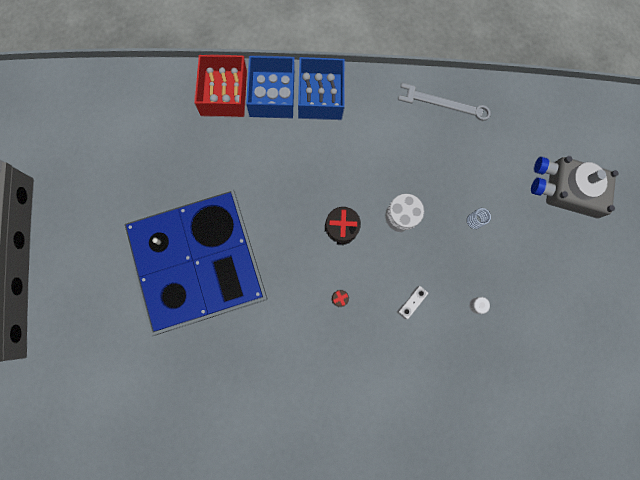

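View pics/side0.png

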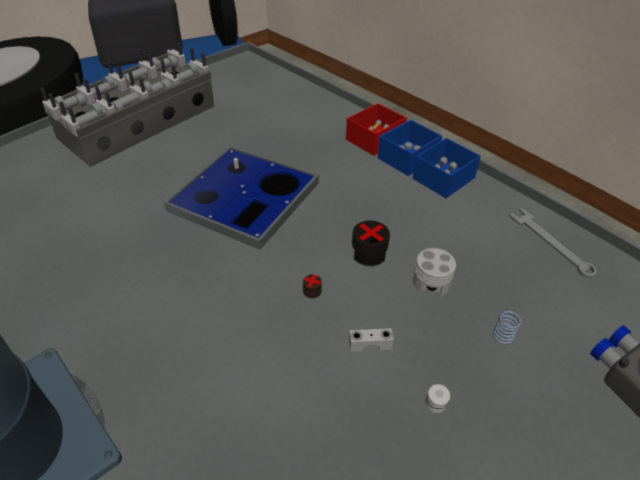

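The top view shows the tray at left, with the peg near (158,242), large round at (212,226), small round at (173,295) and slot at (228,278). The good parts are the piston (406,212), spring (480,217), cap (413,302) and tappet (481,305). The scrap parts are at (343,225) and (340,298). I'll enlarge both areas.

```bash
python3 - <<'E'
import cv2
a=cv2.imread("pics/top0.png")
cv2.imwrite("pics/tray.png",cv2.resize(a[187:337,120:270],None,fx=4,fy=4,interpolation=2))
cv2.imwrite("pics/parts.png",cv2.resize(a[185:325,380:500],None,fx=4,fy=4,interpolation=2))
E
```

```text
(no output)
```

View pics/tray.png

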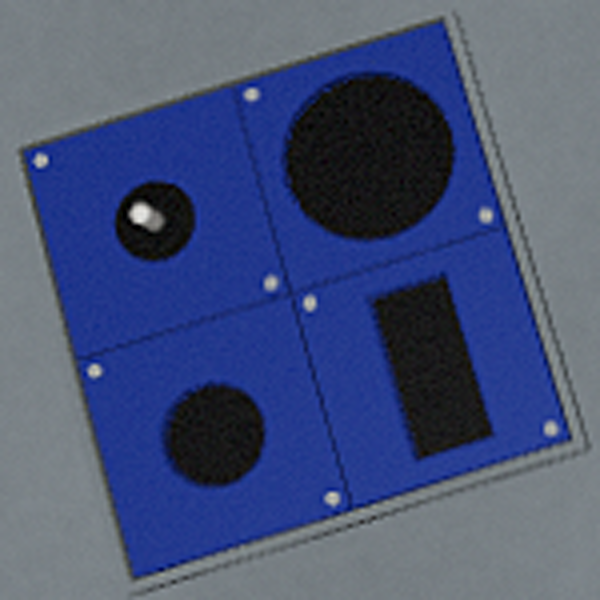

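View pics/parts.png

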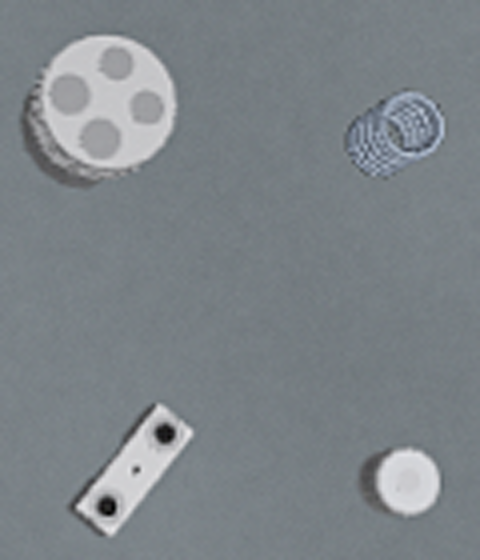

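The tray crop has blue corners at (22,150), (443,20), (572,440) and (133,578). Pocket centres are piston (370,156), tappet (215,435), spring mark (155,221), and slot corners (372,298), (445,274), (494,435), (417,460). In the parts crop, the crown centre is (111,102), spring top (412,125), tappet top (408,482) and cap holes (165,433) and (107,506).

```bash
cat > m.py <<'E'
from h import *
T=lambda L:(np.array(L,float)+.5)/4-.5+[120,187]
P=lambda L:(np.array(L,float)+.5)/4-.5+[380,185]
np.set_printoptions(precision=4,suppress=True)
for z in (.015,.020,.025):
    w=px2w("top",T([[22,150],[443,20],[572,440],[133,578],[291,296],[370,156],[215,435],[155,221],[433,367]]),z)
    c=w[:4]; print(z,"sides",[np.linalg.norm(c[i]-c[(i+1)%4]) for i in range(4)],"centre",w[4],c.mean(0))
    print(w[5:,:2].tolist(), [np.linalg.norm(w[i]-w[4])for i in (5,6,7,8)])
    print(" side px of corners",w2px("side",w[:4]).round(1).tolist(), w2px("side",w[4:5]).round(1))
s=px2w("top",T([[372,298],[417,460],[445,274],[494,435]]),.018)
d=(s[1]-s[0])+(s[3]-s[2]);print("slot yaw",np.degrees(np.arctan2(d[1],d[0])))
d=(w[3]-w[0])+(w[2]-w[1]);print("tray yaw",np.degrees(np.arctan2(d[1],d[0])))
for n,q,z,sp in (("piston",[[111,102]],.048,[436,261]),("tappet",[[408,482]],.026,[438,395]),("spring",[[412,125]],.044,[509,318]),("capholes",[[165,433],[107,506]],.024,[[357,335],[387,334]]),("capcorn",[[160,404],[193,431],[110,535],[75,508]],.024,[372,334])):
    w=px2w("top",P(q),z);print(n,w.tolist(),"mean",w.mean(0),"fromside",px2w("side",sp,z).tolist())
d=px2w("top",P([[165,433],[107,506]]),.024);d=d[0]-d[1];print("cap yaw",np.degrees(np.arctan2(d[1],d[0])),np.linalg.norm(d))
E
python3 m.py
python3 - <<'E'
import cv2
a=cv2.imread("pics/side0.png")
b=cv2.resize(a[140:250,160:330],None,fx=4,fy=4,interpolation=2);cv2.imwrite("pics/strayside.png",b)
E
```

```text
0.015 sides [np.float64(0.2007083548963565), np.float64(0.20127129693359588), np.float64(0.20147027890077157), np.float64(0.20082191000263494)] centre [0.5293 0.203  0.015 ] [0.5307 0.2034 0.015 ]
[[0.5938941474407415, 0.17120132049233955], [0.4666783344508632, 0.23315574033401726], [0.5617827621447803, 0.2670025690323139], [0.49917318630691343, 0.1378699727946989]] [np.float64(0.07196709694313529), np.float64(0.06953420254587574), np.float64(0.07176193439233983), np.float64(0.07177098490891058)]
 side px of corners [[231.5, 148.5], [315.2, 176.3], [259.3, 239.3], [169.0, 202.6]] [[243.3 189.4]]
0.02 sides [np.float64(0.1994527207625435), np.float64(0.20001214102692152), np.float64(0.2002098781602679), np.float64(0.19956556546656892)] centre [0.5287 0.2018 0.02  ] [0.5301 0.2022 0.02  ]
[[0.5928884811164313, 0.1701831786058302], [0.46646853194215426, 0.23175001077416985], [0.5609779850733487, 0.26538509326261467], [0.49876009557343315, 0.1370603522620553]] [np.float64(0.0715168698288735), np.float64(0.06909919565127401), np.float64(0.07131299077772053), np.float64(0.07132198467413933
[... 1332 characters left out ...]
0.20549759064793124, 0.02400000000000002], [0.4466864997036376, -0.1788115333519069, 0.02400000000000002]] mean [ 0.4629 -0.1922  0.024 ] fromside [[0.4455265744006292, -0.17851513886467268, 0.02400000000000002], [0.47812821597608457, -0.20624069278166274, 0.02400000000000002]]
capcorn [[0.49206047752917903, -0.2034506762820718, 0.02400000000000002], [0.48022027388969235, -0.21828629219716789, 0.02400000000000002], [0.4340090148846171, -0.18002133977299278, 0.02400000000000002], [0.4456712196073112, -0.16445726263247912, 0.02400000000000002]] mean [ 0.463  -0.1916  0.024 ] fromside [[0.46243593811309947, -0.1917404807278939, 0.02400000000000002]]
cap yaw -39.3963047029477 0.04204643118090489
```

View pics/strayside.png

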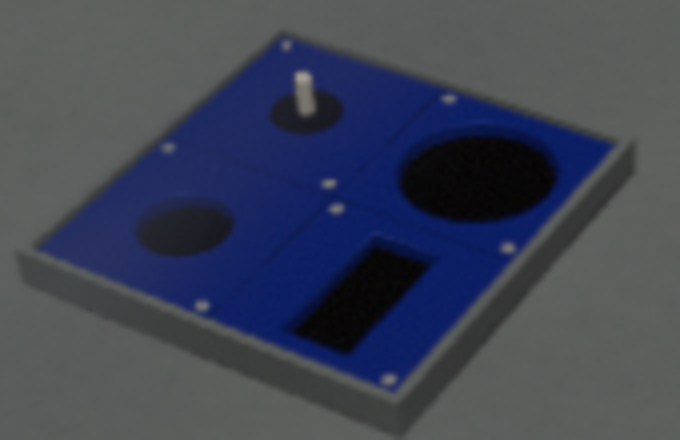

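The side view supports an insert top at z≈0.018 m. Targets from the tray grid are piston (.5936,.1712), tappet (.4664,.2328), spring (.5608,.2656) and cap (.4992,.1384), with the slot at yaw 19.2°. First I'll move above the piston.

>>> jog_arm:
  moves:
    - {"translation":[-0.4,0,0.75],"gripper":85}
    - {"translation":[-0.4,0,0.75]}
    - {"translation":[-0.4,0,0.75]}
    - {"translation":[-0.4,0,0.75]}
    - {"translation":[-0.4,0,0.75]}
    - {"translation":[-0.4,0,0.75]}
    - {"translation":[-0.4,0,0.75]}
    - {"translation":[-0.4,0,0.75]}
    - {"translation":[-0.4,0,0.75]}
    - {"translation":[-0.4,0,0.75]}
    - {"translation":[-0.4,0,0.75]}
    - {"translation":[-0.4,0,0.75]}
  newtons: 40

```text
validation failed for argument at $.mo...
```

```bash
cat > go.py <<'E'
import sys
from h import *
# usage: go.py x y z [jaw yaw deg]
p,R,s=tool();g=list(map(float,sys.argv[1:]))
d=R.T@(np.array(g[:3])-p)/.04;yaw=np.degrees(np.arctan2(R[1,0],R[0,0]))
print("pos",p.round(4),"yaw",yaw.round(2),"shares",d.round(2),"t",s["time_s"],"F",np.round(s["contact_force"],1),"grip",round(s["grip_width"]*85.4,1))
if len(g)>3:
    e=(yaw-g[3]+90)%180-90;print("spin shares",round(e/5,2))
E
python3 go.py .6235 -.1772 .12
```

```text
pos [ 0.1955 -0.6194  0.2475] yaw -72.48 shares [-7.31  3.2  13.53] t 0.1 F [-0.2  0.5 -0. ] grip 85.4
```

>>> jog_arm:
  moves:
    - {"translation":[-0.4,0,0.75],"spin":0,"gripper":85}
    - {"translation":[-0.4,0,0.75],"spin":0,"gripper":85}
    - {"translation":[-0.4,0,0.75],"spin":0,"gripper":85}
    - {"translation":[-0.4,0,0.75],"spin":0,"gripper":85}
    - {"translation":[-0.4,0,0.75],"spin":0,"gripper":85}
    - {"translation":[-0.4,0,0.75],"spin":0,"gripper":85}
    - {"translation":[-0.4,0,0.75],"spin":0,"gripper":85}
    - {"translation":[-0.4,0,0.75],"spin":0,"gripper":85}
    - {"translation":[-0.4,0,0.75],"spin":0,"gripper":85}
    - {"translation":[-0.4,0,0.75],"spin":0,"gripper":85}
    - {"translation":[-0.4,0,0.75],"spin":0,"gripper":85}
    - {"translation":[-0.4,0,0.75],"spin":0,"gripper":85}
  newtons: 40

```text
time_s: 1.1
position: [0.4819, -0.3269, 0.248]
eef_rot: [-1.339, 0.982, -0.981]
contact_force: [0.2, -0.6, -0.7]
grip_width: 0.998
```

```bash
python3 go.py .6235 -.1772 .12
```

```text
pos [ 0.4819 -0.3269  0.248 ] yaw -72.48 shares [-2.5  3.2  4.5] t 1.1 F [ 0.2 -0.6 -0.7] grip 85.2
```

Tracking is accurate.

>>> jog_arm:
  moves:
    - {"translation":[-0.42,0.3,0.75],"spin":0,"gripper":85}
    - {"translation":[-0.42,0.3,0.75],"spin":0,"gripper":85}
    - {"translation":[-0.42,0.3,0.75],"spin":0,"gripper":85}
    - {"translation":[-0.42,0.3,0.75],"spin":0,"gripper":85}
    - {"translation":[-0.42,0.3,0.75],"spin":0,"gripper":85}
    - {"translation":[-0.4,0.5,0.75],"spin":0,"gripper":85}
    - {"translation":[0,0.6,0],"spin":0,"gripper":85}
    - {"translation":[0,0.4,0],"spin":0,"gripper":85}
    - {"translation":[0,0,0],"spin":0,"gripper":85}

```text
time_s: 1.85
position: [0.62, -0.1774, 0.1239]
eef_rot: [-1.342, 0.986, -0.974]
contact_force: [-1.6, -0.3, -0.1]
grip_width: 0.996
```

```bash
python3 go.py .6235 -.1772 .034; python3 - <<'E'
from h import *
a=cams.read_camera("top");b=cams.read_camera("side")
f=lambda x:cv2.resize(x,None,fx=3.3,fy=3.3,interpolation=2)
cv2.imwrite("pics/p1.png",np.hstack([f(a[140:300,350:470]),f(b[180:340,380:500])]))
E
```

```text
pos [ 0.62   -0.1774  0.1239] yaw -72.39 shares [0.03 2.25 0.1 ] t 1.85 F [-1.6 -0.3 -0.1] grip 85.1
```

View pics/p1.png

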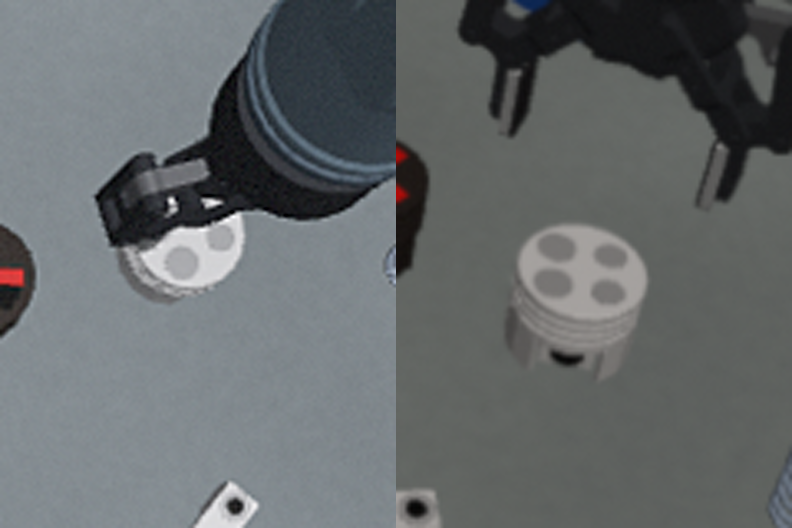

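Side view: the jaws straddle the piston, tips at composite (508,130) and (708,205), crown at (581,272). I'll descend and grip.

>>> jog_arm:
  moves:
    - {"translation":[0.03,0.4,0.07],"spin":0,"gripper":85}
    - {"translation":[0,0.5,0],"spin":0,"gripper":85}
    - {"translation":[0,0.5,0],"spin":0,"gripper":85}
    - {"translation":[0,0.45,0],"spin":0,"gripper":85}
    - {"translation":[0,0.3,0],"spin":0,"gripper":85}
    - {"translation":[0,0.1,0],"spin":0,"gripper":85}
    - {"translation":[0,0,0],"spin":0,"gripper":85}
    - {"translation":[0,0,0],"spin":0,"gripper":55}
    - {"translation":[0,0,0],"spin":0,"gripper":55}
    - {"translation":[0,0,0],"spin":0,"gripper":55}
    - {"translation":[0,0,0],"spin":0,"gripper":55}
    - {"translation":[0,0,0],"spin":0,"gripper":55}

```text
time_s: 2.95
position: [0.6269, -0.1791, 0.0402]
eef_rot: [-1.337, 0.979, -0.983]
contact_force: [-1.0, 0.2, 6.6]
grip_width: 0.71
```

```bash
python3 go.py .6235 -.1772 .15; python3 - <<'E'
from h import *
a=cams.read_camera("top");b=cams.read_camera("side")
f=lambda x:cv2.resize(x,None,fx=3.3,fy=3.3,interpolation=2)
cv2.imwrite("pics/p2.png",np.hstack([f(a[140:300,350:470]),f(b[180:340,380:500])]))
E
```

```text
pos [ 0.6269 -0.1791  0.0402] yaw -72.48 shares [-0.07 -2.75 -0.06] t 2.95 F [-1.   0.2  6.6] grip 60.6
```

View pics/p2.png

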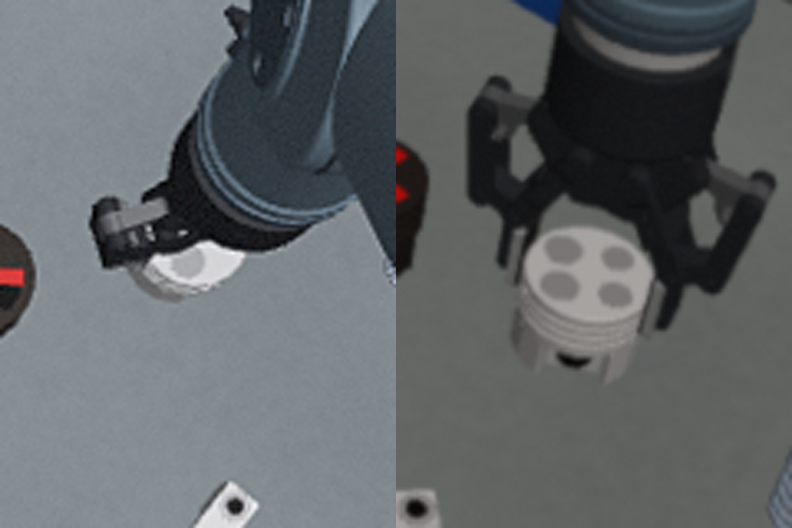

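The side view shows the pads on both sides of the crown, centre now at composite (587,274), a good grasp. Lifting.

>>> jog_arm:
  moves:
    - {"translation":[0,-0.1,0],"spin":0,"gripper":55}
    - {"translation":[0,-0.3,0],"spin":0,"gripper":55}
    - {"translation":[0,-0.5,0],"spin":0,"gripper":55}
    - {"translation":[0,-0.5,0],"spin":0,"gripper":55}
    - {"translation":[0,-0.5,0],"spin":0,"gripper":55}
    - {"translation":[0,-0.5,0],"spin":0,"gripper":55}
    - {"translation":[0,-0.3,0],"spin":0,"gripper":55}
    - {"translation":[0,0,0],"spin":0,"gripper":55}
    - {"translation":[0,0,0],"spin":0,"gripper":55}

```text
time_s: 3.8
position: [0.6259, -0.1792, 0.1469]
eef_rot: [-1.338, 0.98, -0.982]
contact_force: [-0.4, -0.6, -2.5]
grip_width: 0.714
```

```bash
python3 go.py .5936 .1712 .15; python3 - <<'E'
from h import *
b=cams.read_camera("side")
cv2.imwrite("pics/p3.png",cv2.resize(b[120:320,350:550],None,fx=2.5,fy=2.5,interpolation=2))
E
```

```text
pos [ 0.6259 -0.1792  0.1469] yaw -72.48 shares [-8.6  -0.08  1.87] t 3.8 F [-0.4 -0.6 -2.5] grip 61.0
```

View pics/p3.png

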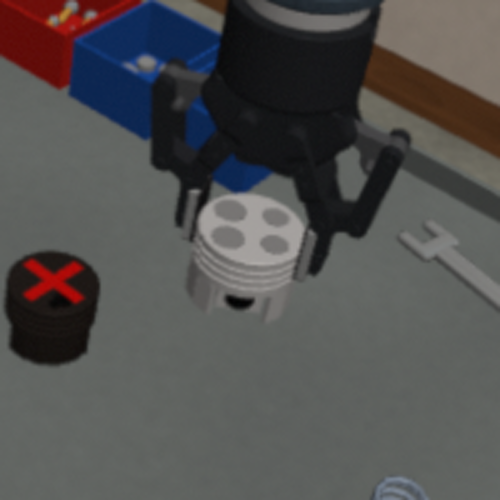

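The piston hangs upright at crop (250,231). I'll carry it over the large pocket.

>>> jog_arm:
  moves:
    - {"translation":[-0.4,0,0.1],"spin":0,"gripper":55}
    - {"translation":[-0.7,0,0.15],"spin":0,"gripper":55}
    - {"translation":[-0.8,0,0.17],"spin":0,"gripper":55}
    - {"translation":[-0.8,0,0.17],"spin":0,"gripper":55}
    - {"translation":[-0.8,0,0.17],"spin":0,"gripper":55}
    - {"translation":[-0.8,0,0.17],"spin":0,"gripper":55}
    - {"translation":[-0.8,0,0.17],"spin":0,"gripper":55}
    - {"translation":[-0.8,0,0.17],"spin":0,"gripper":55}
    - {"translation":[-0.8,0,0.17],"spin":0,"gripper":55}
    - {"translation":[-0.8,0,0.17],"spin":0,"gripper":55}
    - {"translation":[-0.7,0,0.15],"spin":0,"gripper":55}
    - {"translation":[-0.4,0,0.1],"spin":0,"gripper":55}

```text
time_s: 4.85
position: [0.5909, 0.1761, 0.1446]
eef_rot: [-1.341, 0.981, -0.975]
contact_force: [0.0, 1.0, -2.6]
grip_width: 0.709
```

>>> jog_arm:
  moves:
    - {"translation":[0,0.2,0],"spin":0,"gripper":55}
    - {"translation":[0,0.4,0],"spin":0,"gripper":55}
    - {"translation":[0,0.4,0],"spin":0,"gripper":55}
    - {"translation":[0,0.2,0],"spin":0,"gripper":55}
    - {"translation":[0,0,0],"spin":0,"gripper":55}
    - {"translation":[0,0,0],"spin":0,"gripper":55}

```text
time_s: 5.35
position: [0.5925, 0.1706, 0.0974]
eef_rot: [-1.34, 0.983, -0.981]
contact_force: [0.8, -0.1, -1.9]
grip_width: 0.708
```

```bash
python3 - <<'E'
from h import *
print("offset at lift",px2w("side",[450,212.4],.155))
a=cams.read_camera("top");b=cams.read_camera("side")
f=lambda x:cv2.resize(x,None,fx=2.6,fy=2.6,interpolation=2)
cv2.imwrite("pics/p4.png",np.hstack([f(a[160:350,120:270]),f(b[80:270,165:315])]))
E
python3 go.py .5936 .1712 .05 -70.84
```

```text
offset at lift [[ 0.61826812 -0.18178881  0.155     ]]
pos [0.5936 0.1712 0.0988] yaw -72.5 shares [ 0.    1.22 -0.  ] t 5.45 F [-0.5 -0.2 -1.6] grip 60.7
spin shares -0.33
```

View pics/p4.png

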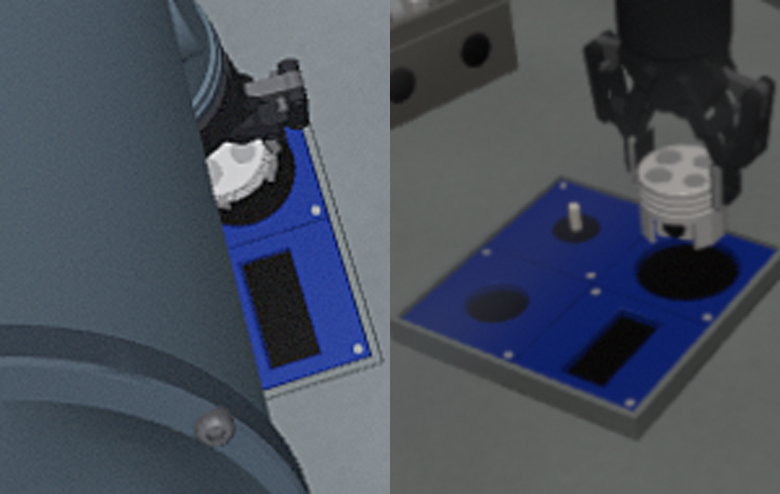

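```bash
python3 - <<'E'
from h import *
for z in (.1066,.1026,.0986,.0946): print(z,px2w("side",[277.7,146.2],z)[0].round(4), w2px("side",[.5936,.1712,z]).round(1))
# top: crown visible edge points
print("pocket ctr side, z=.018", w2px("side",[.5936,.1712,.018]), "seen", 165+(688-390)/2.6, 80+271/2.6)
E
```

```text
0.1066 [0.5867 0.1637 0.1066] [[278.  143.1]]
0.1026 [0.5904 0.1684 0.1026] [[278.1 144.9]]
0.0986 [0.5941 0.1732 0.0986] [[278.2 146.7]]
0.0946 [0.5977 0.1779 0.0946] [[278.3 148.6]]
pocket ctr side, z=.018 [[279.97127107 181.7907291 ]] seen 279.61538461538464 184.23076923076923
```

>>> jog_arm:
  moves:
    - {"translation":[0,0.2,0],"spin":0,"gripper":55}
    - {"translation":[0,0.3,0],"spin":0,"gripper":55}
    - {"translation":[0,0.2,0],"spin":0,"gripper":55}
    - {"translation":[0,0.1,0],"spin":0,"gripper":55}
    - {"translation":[0,0,0],"spin":0,"gripper":55}
    - {"translation":[0,0,0],"spin":0,"gripper":55}

```text
time_s: 5.95
position: [0.5929, 0.1713, 0.0658]
eef_rot: [-1.339, 0.981, -0.981]
contact_force: [0.0, 0.2, -0.4]
grip_width: 0.707
```

```bash
python3 - <<'E'
from h import *
a=cams.read_camera("top");b=cams.read_camera("side")
f=lambda x:cv2.resize(x,None,fx=4,fy=4,interpolation=2)
cv2.imwrite("pics/p5.png",np.hstack([f(a[180:310,190:270]),f(b[110:240,225:335])]))
E
python3 go.py .5936 .1712 .05 -70.84
```

```text
pos [0.5934 0.1715 0.0665] yaw -72.47 shares [0.01 0.41 0.  ] t 6.05 F [-0.1 -0.7 -2.8] grip 60.6
spin shares -0.33
```

View pics/p5.png

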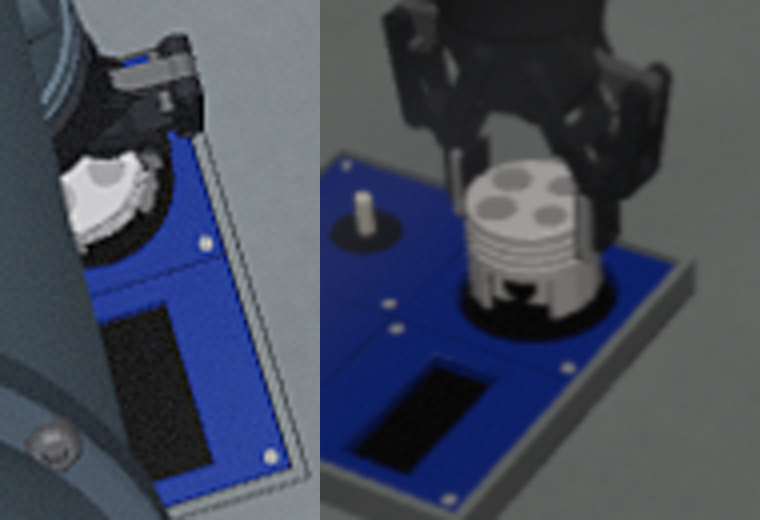

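The side crop shows the piston over the pocket, skirt spanning 468–602 against the pocket's 460–615. I'll lower it slowly, watching the force.

>>> jog_arm:
  moves:
    - {"translation":[0,0.05,0],"spin":0,"gripper":55}
    - {"translation":[0,0.05,0],"spin":0,"gripper":55}
    - {"translation":[0,0.05,0],"spin":0,"gripper":55}
    - {"translation":[0,0.05,0],"spin":0,"gripper":55}
    - {"translation":[0,0,0],"spin":0,"gripper":55}

```text
time_s: 6.47
position: [0.5928, 0.1712, 0.0578]
eef_rot: [-1.339, 0.981, -0.981]
contact_force: [0.1, -0.1, -1.9]
grip_width: 0.71
```

>>> jog_arm:
  moves:
    - {"translation":[0,0.05,0],"spin":0,"gripper":55}
    - {"translation":[0,0.05,0],"spin":0,"gripper":55}
    - {"translation":[0,0,0],"spin":0,"gripper":55}
    - {"translation":[0,0,0],"spin":0,"gripper":55}

```text
time_s: 6.8
position: [0.593, 0.1713, 0.0541]
eef_rot: [-1.339, 0.981, -0.981]
contact_force: [0.3, 0.6, -2.0]
grip_width: 0.71
```

>>> jog_arm:
  moves:
    - {"translation":[0,0.05,0],"spin":0,"gripper":55}
    - {"translation":[0,0.05,0],"spin":0,"gripper":55}
    - {"translation":[0,0,0],"spin":0,"gripper":55}
    - {"translation":[0,0,0],"spin":0,"gripper":55}

```text
time_s: 7.13
position: [0.5931, 0.1714, 0.0502]
eef_rot: [-1.339, 0.981, -0.981]
contact_force: [0.8, -0.3, -1.9]
grip_width: 0.707
```

>>> jog_arm:
  moves:
    - {"translation":[0,0.05,0],"spin":0,"gripper":55}
    - {"translation":[0,0,0],"spin":0,"gripper":55}
    - {"translation":[0,0,0],"spin":0,"gripper":55}

```text
time_s: 7.38
position: [0.5932, 0.1714, 0.0501]
eef_rot: [-1.339, 0.981, -0.981]
contact_force: [-5.9, -1.6, 17.0]
grip_width: 0.708
```

Contact came at TCP 0.050, so the floor is at z≈0.010, as expected. I'll ease off and release.

>>> jog_arm:
  moves:
    - {"translation":[0,-0.03,0],"spin":0,"gripper":55}
    - {"translation":[0,0,0],"spin":0,"gripper":64}
    - {"translation":[0,0,0],"spin":0,"gripper":68}
    - {"translation":[0,0,0],"spin":0,"gripper":72}
    - {"translation":[0,0,0],"spin":0,"gripper":72}
    - {"translation":[0,-0.2,0],"spin":0,"gripper":72}
    - {"translation":[0,-0.4,0],"spin":0,"gripper":72}
    - {"translation":[0,-0.6,0],"spin":0,"gripper":72}
    - {"translation":[0,-0.6,0],"spin":0,"gripper":72}
    - {"translation":[0,-0.4,0],"spin":0,"gripper":72}
    - {"translation":[0,0,0],"spin":0,"gripper":60}
    - {"translation":[0,0,0],"spin":0,"gripper":60}

```text
time_s: 8.38
position: [0.5938, 0.1715, 0.1386]
eef_rot: [-1.337, 0.98, -0.982]
contact_force: [0.1, 0.4, 0.2]
grip_width: 0.707
```

```bash
python3 go.py .456 -.317 .12
```

```text
pos [0.5938 0.1715 0.1386] yaw -72.48 shares [10.61  0.45 -6.96] t 8.3833 F [0.1 0.4 0.2] grip 60.4
```

>>> jog_arm:
  moves:
    - {"translation":[0.6,0,-0.4],"spin":0,"gripper":60}
    - {"translation":[0.8,0,-0.52],"spin":0,"gripper":60}
    - {"translation":[0.8,0,-0.52],"spin":0,"gripper":60}
    - {"translation":[0.8,0,-0.52],"spin":0,"gripper":60}
    - {"translation":[0.8,0,-0.52],"spin":0,"gripper":60}
    - {"translation":[0.8,0,-0.52],"spin":0,"gripper":60}
    - {"translation":[0.8,0,-0.52],"spin":0,"gripper":60}
    - {"translation":[0.8,0,-0.52],"spin":0,"gripper":60}
    - {"translation":[0.8,0,-0.52],"spin":0,"gripper":60}
    - {"translation":[0.8,0,-0.52],"spin":0,"gripper":60}
    - {"translation":[0.8,0,-0.52],"spin":0,"gripper":60}
    - {"translation":[0.8,0,-0.52],"spin":0,"gripper":60}

```text
time_s: 9.38
position: [0.4712, -0.2622, 0.1364]
eef_rot: [-1.339, 0.983, -0.979]
contact_force: [0.1, -0.1, -0.4]
grip_width: 0.704
```

>>> jog_arm:
  moves:
    - {"translation":[0.7,0,-0.5],"spin":0,"gripper":60}
    - {"translation":[0.5,0.5,-0.3],"spin":0,"gripper":60}
    - {"translation":[0,0.6,0],"spin":0,"gripper":60}
    - {"translation":[0,0.4,0],"spin":0,"gripper":60}
    - {"translation":[0,0,0],"spin":0,"gripper":60}
    - {"translation":[0,0,0],"spin":0,"gripper":60}

```text
time_s: 9.88
position: [0.4558, -0.3154, 0.0762]
eef_rot: [-1.339, 0.984, -0.978]
contact_force: [0.0, 0.2, 1.1]
grip_width: 0.703
```

```bash
python3 go.py .457 -.317 .026; python3 - <<'E'
from h import *
a=cams.read_camera("top");b=cams.read_camera("side")
f=lambda x,k:cv2.resize(x,None,fx=k,fy=k,interpolation=2)
cv2.imwrite("pics/t1.png",np.vstack([np.hstack([f(b[340:440,380:480],3.6),f(a[240:340,430:530],3.6)]),np.hstack([f(b[130:250,160:340],2.4)[:288,:360],f(a[187:307,130:280],2.4)[:288,:360]])])[:600])
E
```

```text
pos [ 0.4558 -0.3154  0.0762] yaw -72.46 shares [0.05 1.25 0.02] t 9.8833 F [0.  0.2 1.1] grip 60.0
```

View pics/t1.png

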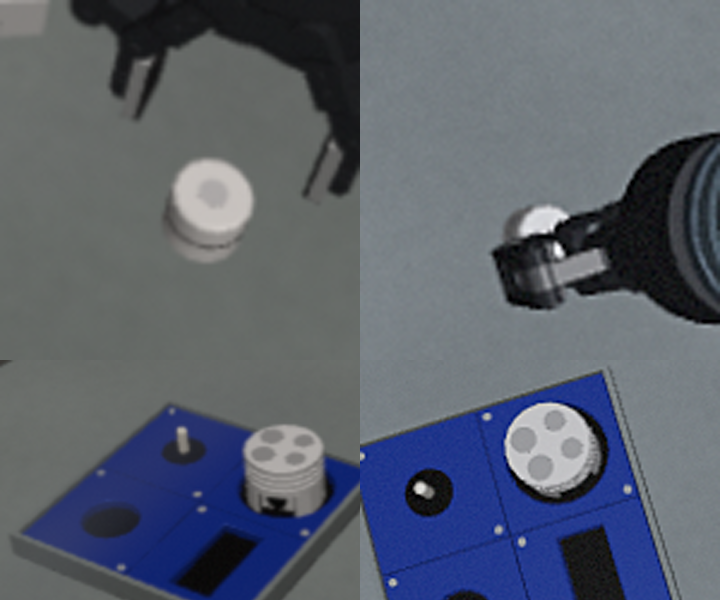

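The piston is seated in the large pocket. The tappet sits between the jaws, top at (213,195) with tips at (135,115) and (312,198). Descending.

>>> jog_arm:
  moves:
    - {"translation":[0.02,0.3,0],"spin":0,"gripper":60}
    - {"translation":[0,0.4,0],"spin":0,"gripper":60}
    - {"translation":[0,0.3,0],"spin":0,"gripper":60}
    - {"translation":[0,0.2,0],"spin":0,"gripper":60}
    - {"translation":[0,0,0],"spin":0,"gripper":60}
    - {"translation":[0,0,0],"spin":0,"gripper":60}

```text
time_s: 10.48
position: [0.4569, -0.3169, 0.0292]
eef_rot: [-1.339, 0.982, -0.98]
contact_force: [-0.5, -0.9, -1.7]
grip_width: 0.701
```

>>> jog_arm:
  moves:
    - {"translation":[0,0,0],"spin":0,"gripper":24}
    - {"translation":[0,0,0],"spin":0,"gripper":24}
    - {"translation":[0,0,0],"spin":0,"gripper":24}
    - {"translation":[0,0,0],"spin":0,"gripper":24}
    - {"translation":[0,0,0],"spin":0,"gripper":24}
    - {"translation":[0,0,0],"spin":0,"gripper":24}

```text
time_s: 10.98
position: [0.4576, -0.3175, 0.0304]
eef_rot: [-1.338, 0.98, -0.982]
contact_force: [-0.6, 0.5, 5.9]
grip_width: 0.334
```

>>> jog_arm:
  moves:
    - {"translation":[0,-0.1,0],"spin":0,"gripper":24}
    - {"translation":[0,-0.3,0],"spin":0,"gripper":24}
    - {"translation":[0,-0.6,0],"spin":0,"gripper":24}
    - {"translation":[0,-0.6,0],"spin":0,"gripper":24}
    - {"translation":[0,-0.6,0],"spin":0,"gripper":24}
    - {"translation":[0,-0.4,0],"spin":0,"gripper":24}
    - {"translation":[0,0,0],"spin":0,"gripper":24}
    - {"translation":[0,0,0],"spin":0,"gripper":24}

```text
time_s: 11.65
position: [0.4575, -0.3175, 0.1349]
eef_rot: [-1.338, 0.979, -0.983]
contact_force: [0.6, -0.8, -0.6]
grip_width: 0.332
```

```bash
python3 go.py .4664 .2328 .13 -70.84
```

```text
pos [ 0.4575 -0.3175  0.1349] yaw -72.49 shares [-13.05   0.1    4.35] t 11.65 F [ 0.6 -0.8 -0.6] grip 28.3
spin shares -0.33
```

>>> jog_arm:
  moves:
    - {"translation":[-0.45,0,0.15],"spin":0,"gripper":24}
    - {"translation":[-0.75,0,0.25],"spin":0,"gripper":24}
    - {"translation":[-0.75,0,0.25],"spin":0,"gripper":24}
    - {"translation":[-0.75,0,0.25],"spin":0,"gripper":24}
    - {"translation":[-0.75,0,0.25],"spin":0,"gripper":24}
    - {"translation":[-0.75,0,0.25],"spin":0,"gripper":24}
    - {"translation":[-0.75,0,0.25],"spin":0,"gripper":24}
    - {"translation":[-0.75,0,0.25],"spin":0,"gripper":24}
    - {"translation":[-0.75,0,0.25],"spin":0,"gripper":24}
    - {"translation":[-0.75,0,0.25],"spin":0,"gripper":24}
    - {"translation":[-0.75,0,0.25],"spin":0,"gripper":24}
    - {"translation":[-0.75,0,0.25],"spin":0,"gripper":24}

```text
time_s: 12.65
position: [0.4617, 0.051, 0.1326]
eef_rot: [-1.34, 0.982, -0.98]
contact_force: [0.2, -0.2, 0.1]
grip_width: 0.33
```

>>> jog_arm:
  moves:
    - {"translation":[-0.75,0,0.25],"spin":0,"gripper":24}
    - {"translation":[-0.75,0,0.25],"spin":0,"gripper":24}
    - {"translation":[-0.75,0,0.25],"spin":0,"gripper":24}
    - {"translation":[-0.75,0,0.25],"spin":0,"gripper":24}
    - {"translation":[-0.75,0,0.25],"spin":0,"gripper":24}
    - {"translation":[-0.6,0,0.2],"spin":0,"gripper":24}
    - {"translation":[0,0.4,0],"spin":0,"gripper":24}
    - {"translation":[0,0.6,0],"spin":0,"gripper":24}
    - {"translation":[0,0.5,0],"spin":0,"gripper":24}
    - {"translation":[0,0.3,0],"spin":0,"gripper":24}
    - {"translation":[0,0,0],"spin":0,"gripper":24}
    - {"translation":[0,0,0],"spin":0,"gripper":24}

```text
time_s: 13.65
position: [0.4652, 0.2327, 0.0609]
eef_rot: [-1.34, 0.982, -0.981]
contact_force: [-0.2, 0.4, -0.9]
grip_width: 0.327
```

```bash
python3 go.py .4664 .2328 .0404 -70.84; python3 - <<'E'
from h import *
a=cams.read_camera("top");b=cams.read_camera("side")
f=lambda x,k:cv2.resize(x,None,fx=k,fy=k,interpolation=2)
cv2.imwrite("pics/t2.png",np.hstack([f(b[120:240,160:280],3.3),f(a[200:320,120:240],3.3)]))
E
```

```text
pos [0.4652 0.2327 0.0609] yaw -72.48 shares [0.01 0.51 0.03] t 13.65 F [-0.2  0.4 -0.9] grip 28.0
spin shares -0.33
```

View pics/t2.png

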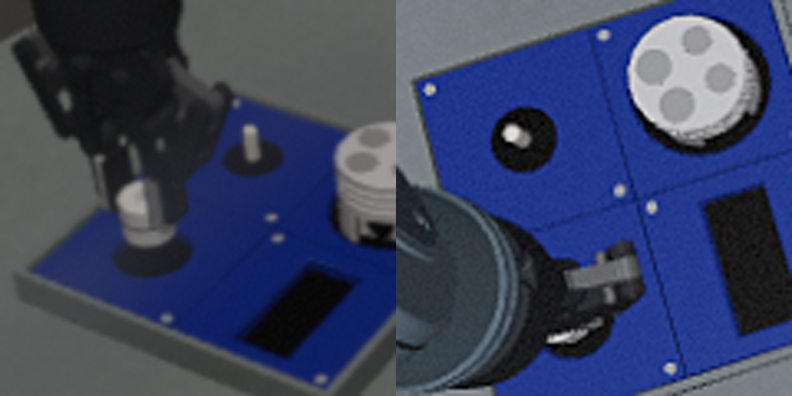

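Held upright above the small pocket, with the tappet at (147,212) and the pocket at (152,250). Lowering.

>>> jog_arm:
  moves:
    - {"translation":[0,0.1,0.02],"spin":0,"gripper":24}
    - {"translation":[0,0.1,0],"spin":0,"gripper":24}
    - {"translation":[0,0.1,0],"spin":0,"gripper":24}
    - {"translation":[0,0.05,0],"spin":0,"gripper":24}
    - {"translation":[0,0.05,0],"spin":0,"gripper":24}
    - {"translation":[0,0,0],"spin":0,"gripper":24}
    - {"translation":[0,0,0],"spin":0,"gripper":24}

```text
time_s: 14.33
position: [0.4665, 0.2333, 0.0454]
eef_rot: [-1.339, 0.981, -0.981]
contact_force: [-1.0, 0.7, 0.0]
grip_width: 0.329
```

>>> jog_arm:
  moves:
    - {"translation":[0,0.04,0],"spin":0,"gripper":24}
    - {"translation":[0,0.04,0],"spin":0,"gripper":24}
    - {"translation":[0,0,0],"spin":0,"gripper":24}
    - {"translation":[0,0,0],"spin":0,"gripper":24}

```text
time_s: 14.67
position: [0.4665, 0.2333, 0.0422]
eef_rot: [-1.339, 0.981, -0.981]
contact_force: [-0.3, 0.3, -1.0]
grip_width: 0.33
```

>>> jog_arm:
  moves:
    - {"translation":[0,0.03,0],"spin":0,"gripper":24}
    - {"translation":[0,0,0],"spin":0,"gripper":24}
    - {"translation":[0,0,0],"spin":0,"gripper":24}

```text
time_s: 14.92
position: [0.4665, 0.2333, 0.041]
eef_rot: [-1.339, 0.981, -0.981]
contact_force: [0.1, -0.5, -0.1]
grip_width: 0.327
```

>>> jog_arm:
  moves:
    - {"translation":[0,0.02,0],"spin":0,"gripper":24}
    - {"translation":[0,0,0],"spin":0,"gripper":24}
    - {"translation":[0,0,0],"spin":0,"gripper":24}

```text
time_s: 15.17
position: [0.4667, 0.2333, 0.0404]
eef_rot: [-1.338, 0.981, -0.981]
contact_force: [-0.6, -0.2, 1.2]
grip_width: 0.328
```

>>> jog_arm:
  moves:
    - {"translation":[0,0.02,0],"spin":0,"gripper":24}
    - {"translation":[0,0,0],"spin":0,"gripper":24}
    - {"translation":[0,0,0],"spin":0,"gripper":24}

```text
time_s: 15.42
position: [0.4667, 0.2334, 0.0403]
eef_rot: [-1.338, 0.981, -0.981]
contact_force: [-2.6, -1.6, 11.6]
grip_width: 0.329
```

>>> jog_arm:
  moves:
    - {"translation":[0,-0.02,0],"spin":0,"gripper":24}
    - {"translation":[0,0,0],"spin":0,"gripper":32}
    - {"translation":[0,0,0],"spin":0,"gripper":38}
    - {"translation":[0,0,0],"spin":0,"gripper":44}
    - {"translation":[0,0,0],"spin":0,"gripper":44}
    - {"translation":[0,-0.2,0],"spin":0,"gripper":44}
    - {"translation":[0,-0.4,0],"spin":0,"gripper":44}
    - {"translation":[0,-0.7,0],"spin":0,"gripper":44}
    - {"translation":[0,-0.7,0],"spin":0,"gripper":60}
    - {"translation":[0,-0.6,0],"spin":0,"gripper":60}
    - {"translation":[0,-0.2,0],"spin":0,"gripper":60}
    - {"translation":[0,0,0],"spin":0,"gripper":60}

```text
time_s: 16.42
position: [0.468, 0.2341, 0.1547]
eef_rot: [-1.334, 0.979, -0.982]
contact_force: [0.4, -1.2, 0.1]
grip_width: 0.707
```

```bash
python3 go.py .617 -.3176 .14; python3 - <<'E'
from h import *
cv2.imwrite("pics/x_side1.png",cams.read_camera("side"))
E
```

```text
pos [0.468  0.2341 0.1547] yaw -72.49 shares [14.27  0.35 -0.6 ] t 16.4167 F [ 0.4 -1.2  0.1] grip 60.4
```

>>> jog_arm:
  moves:
    - {"translation":[0.5,0,-0.03],"spin":0,"gripper":60}
    - {"translation":[0.8,0,-0.03],"spin":0,"gripper":60}
    - {"translation":[0.8,0,-0.03],"spin":0,"gripper":60}
    - {"translation":[0.8,0,-0.03],"spin":0,"gripper":60}
    - {"translation":[0.8,0,-0.03],"spin":0,"gripper":60}
    - {"translation":[0.8,0,-0.03],"spin":0,"gripper":60}
    - {"translation":[0.8,0,-0.03],"spin":0,"gripper":60}
    - {"translation":[0.8,0,-0.03],"spin":0,"gripper":60}
    - {"translation":[0.8,0,-0.03],"spin":0,"gripper":60}
    - {"translation":[0.8,0,-0.03],"spin":0,"gripper":60}
    - {"translation":[0.8,0,-0.03],"spin":0,"gripper":60}
    - {"translation":[0.8,0,-0.03],"spin":0,"gripper":60}

```text
time_s: 17.47
position: [0.5638, -0.1272, 0.1503]
eef_rot: [-1.34, 0.984, -0.979]
contact_force: [0.6, 0.1, 0.3]
grip_width: 0.705
```

>>> jog_arm:
  moves:
    - {"translation":[0.8,0,-0.03],"spin":0,"gripper":60}
    - {"translation":[0.8,0,-0.03],"spin":0,"gripper":60}
    - {"translation":[0.8,0,-0.03],"spin":0,"gripper":60}
    - {"translation":[0.8,0,-0.03],"spin":0,"gripper":60}
    - {"translation":[0.8,0.2,-0.03],"spin":0,"gripper":60}
    - {"translation":[0.6,0.4,-0.03],"spin":0,"gripper":60}
    - {"translation":[0.3,0.4,0],"spin":0,"gripper":60}
    - {"translation":[0,0.4,0],"spin":0,"gripper":60}
    - {"translation":[0,0,0],"spin":0,"gripper":60}
    - {"translation":[0,0,0],"spin":0,"gripper":60}

```text
time_s: 18.3
position: [0.6154, -0.3136, 0.0936]
eef_rot: [-1.339, 0.985, -0.977]
contact_force: [0.4, 0.9, -0.2]
grip_width: 0.7
```

```bash
python3 go.py .617 -.3176 .026; python3 - <<'E'
from h import *
a=cams.read_camera("top");b=cams.read_camera("side");c=cv2.imread("pics/x_side1.png")
f=lambda x,k:cv2.resize(x,None,fx=k,fy=k,interpolation=2)
cv2.imwrite("pics/s1.png",np.hstack([f(b[250:370,450:570],3.3),np.vstack([f(a[160:280,425:545],2.5),f(c[140:250,170:290],2.5)[:96*3]])[:396]]))
E
```

```text
pos [ 0.6154 -0.3136  0.0936] yaw -72.45 shares [0.11 1.69 0.01] t 18.3 F [ 0.4  0.9 -0.2] grip 59.8
```

View pics/s1.png

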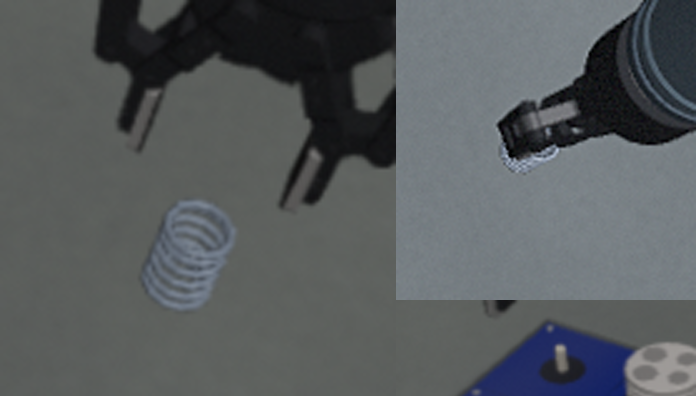

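The spring is between the jaws, ring top at (201,230) in the side crop. Descend and grip gently.

>>> jog_arm:
  moves:
    - {"translation":[0.06,0.3,-0.02],"spin":0,"gripper":60}
    - {"translation":[0,0.5,0],"spin":0,"gripper":60}
    - {"translation":[0,0.5,0],"spin":0,"gripper":60}
    - {"translation":[0,0.2,0],"spin":0,"gripper":60}
    - {"translation":[0,0.1,0],"spin":0,"gripper":60}
    - {"translation":[0,0,0],"spin":0,"gripper":60}
    - {"translation":[0,0,0],"spin":0,"gripper":60}
  newtons: 30

```text
time_s: 18.98
position: [0.6176, -0.3175, 0.0331]
eef_rot: [-1.338, 0.98, -0.982]
contact_force: [0.2, 0.3, 0.1]
grip_width: 0.705
```

>>> jog_arm:
  moves:
    - {"translation":[0,0,0],"spin":0,"gripper":26}
    - {"translation":[0,0,0],"spin":0,"gripper":26}
    - {"translation":[0,0,0],"spin":0,"gripper":26}
    - {"translation":[0,0,0],"spin":0,"gripper":26}
    - {"translation":[0,0,0],"spin":0,"gripper":26}
    - {"translation":[0,0,0],"spin":0,"gripper":26}

```text
time_s: 19.48
position: [0.6178, -0.3177, 0.0336]
eef_rot: [-1.338, 0.979, -0.983]
contact_force: [-2.0, 1.0, 5.9]
grip_width: 0.37
```

>>> jog_arm:
  moves:
    - {"translation":[0,-0.1,0],"spin":0,"gripper":26}
    - {"translation":[0,-0.3,0],"spin":0,"gripper":26}
    - {"translation":[0,-0.6,0],"spin":0,"gripper":26}
    - {"translation":[0,-0.6,0],"spin":0,"gripper":26}
    - {"translation":[0,-0.6,0],"spin":0,"gripper":26}
    - {"translation":[0,-0.5,0],"spin":0,"gripper":26}
    - {"translation":[0,0,0],"spin":0,"gripper":26}
    - {"translation":[0,0,0],"spin":0,"gripper":26}

```text
time_s: 20.15
position: [0.6178, -0.3178, 0.1423]
eef_rot: [-1.338, 0.978, -0.983]
contact_force: [-0.0, -0.0, -1.1]
grip_width: 0.374
```

```bash
python3 go.py .5608 .2656 .14 -70.84; python3 - <<'E'
from h import *
a=cams.read_camera("side");cv2.imwrite("pics/x_side2.png",a)
E
```

```text
pos [ 0.6178 -0.3178  0.1423] yaw -72.48 shares [-14.34   0.04   3.03] t 20.15 F [-0.  -0.  -1.1] grip 31.9
spin shares -0.33
```

>>> jog_arm:
  moves:
    - {"translation":[-0.45,0,0.1],"spin":0,"gripper":26}
    - {"translation":[-0.8,0,0.17],"spin":0,"gripper":26}
    - {"translation":[-0.8,0,0.17],"spin":0,"gripper":26}
    - {"translation":[-0.8,0,0.17],"spin":0,"gripper":26}
    - {"translation":[-0.8,0,0.17],"spin":0,"gripper":26}
    - {"translation":[-0.8,0,0.17],"spin":0,"gripper":26}
    - {"translation":[-0.8,0,0.17],"spin":0,"gripper":26}
    - {"translation":[-0.8,0,0.17],"spin":0,"gripper":26}
    - {"translation":[-0.8,0,0.17],"spin":0,"gripper":26}
    - {"translation":[-0.8,0,0.17],"spin":0,"gripper":26}
    - {"translation":[-0.8,0,0.17],"spin":0,"gripper":26}
    - {"translation":[-0.8,0,0.17],"spin":0,"gripper":26}

```text
time_s: 21.2
position: [0.5792, 0.0605, 0.139]
eef_rot: [-1.34, 0.983, -0.98]
contact_force: [0.5, -0.3, 0.0]
grip_width: 0.37
```

>>> jog_arm:
  moves:
    - {"translation":[-0.8,0,0.17],"spin":0,"gripper":26}
    - {"translation":[-0.8,0,0.17],"spin":0,"gripper":26}
    - {"translation":[-0.8,0,0.17],"spin":0,"gripper":26}
    - {"translation":[-0.8,0,0.17],"spin":0,"gripper":26}
    - {"translation":[-0.8,0,0.17],"spin":0,"gripper":26}
    - {"translation":[-0.7,0,0.15],"spin":0,"gripper":26}
    - {"translation":[-0.4,0.2,0.06],"spin":0,"gripper":26}
    - {"translation":[0,0.5,0],"spin":0,"gripper":26}
    - {"translation":[0,0.4,0],"spin":0,"gripper":26}
    - {"translation":[0,0.2,0],"spin":0,"gripper":26}
    - {"translation":[0,0,0],"spin":0,"gripper":26}
    - {"translation":[0,0,0],"spin":0,"gripper":26}

```text
time_s: 22.2
position: [0.5593, 0.2658, 0.0876]
eef_rot: [-1.34, 0.982, -0.981]
contact_force: [-0.2, -0.0, -0.4]
grip_width: 0.371
```

```bash
python3 go.py .5608 .2656 .08 -70.84; python3 - <<'E'
from h import *
a=cams.read_camera("top");b=cams.read_camera("side")
f=lambda x,k:cv2.resize(x,None,fx=k,fy=k,interpolation=2)
cv2.imwrite("pics/s2.png",np.hstack([f(b[100:200,180:280],4),f(a[190:290,120:220],4)]))
E
```

```text
pos [0.5593 0.2658 0.0876] yaw -72.5 shares [0.02 0.19 0.03] t 22.2 F [-0.2 -0.  -0.4] grip 31.7
spin shares -0.33
```

View pics/s2.png

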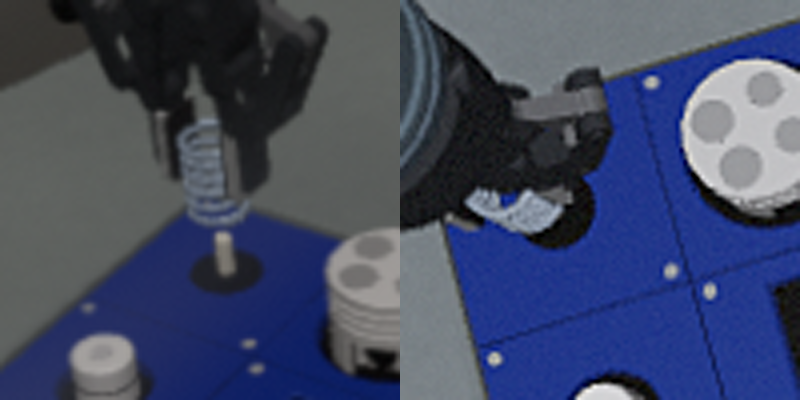

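The tappet is seated. The spring is over the peg, bottom ring centre ~(218,210), peg tip (222,236). I'll compare them numerically.

```bash
python3 - <<'E'
from h import *
q=lambda x,y:[180+(x+.5)/4-.5,100+(y+.5)/4-.5]
print("spring base",px2w("side",q(218,210),.054),"spring top",px2w("side",q(202,134),.098),"peg tip",px2w("side",q(222,236),.040),"mark",px2w("side",q(227,271),.018))
for z in (.04,.018):print(w2px("side",[.5608,.2656,z]), q(222,236),q(227,271))
print(w2px("side",[.5593,.2658,.054]),q(218,210),w2px("side",[.5593,.2658,.098]),q(202,134))
t0=lambda x,y:[120+(x+.5)/4-.5,187+(y+.5)/4-.5]
print("top: peg tip",px2w("top",t0(139,212),.040))
E
```

```text
spring base [[0.55896769 0.26763755 0.054     ]] spring top [[0.55612242 0.26935651 0.098     ]] peg tip [[0.55818668 0.26552783 0.04      ]] mark [[0.55904409 0.26611205 0.018     ]]
[[236.18183969 158.08748189]] [235.125, 158.625] [236.375, 167.375]
[[237.23837523 167.13396366]] [235.125, 158.625] [236.375, 167.375]
[[234.81291196 152.45366658]] [234.125, 152.125] [[232.58008221 133.24961497]] [230.125, 133.125]
top: peg tip [[0.56157265 0.26632738 0.04      ]]
```

Aligned within ~2 mm. Lower slowly.

>>> jog_arm:
  moves:
    - {"translation":[0.03,0.1,0],"spin":0,"gripper":26}
    - {"translation":[0,0.15,0],"spin":0,"gripper":26}
    - {"translation":[0,0.15,0],"spin":0,"gripper":26}
    - {"translation":[0,0.15,0],"spin":0,"gripper":26}
    - {"translation":[0,0.1,0],"spin":0,"gripper":26}
    - {"translation":[0,0.05,0],"spin":0,"gripper":26}
    - {"translation":[0,0,0],"spin":0,"gripper":26}
    - {"translation":[0,0,0],"spin":0,"gripper":26}

```text
time_s: 22.97
position: [0.56, 0.2654, 0.0602]
eef_rot: [-1.339, 0.981, -0.981]
contact_force: [0.0, -0.4, -0.4]
grip_width: 0.375
```

>>> jog_arm:
  moves:
    - {"translation":[0,0.05,0],"spin":0,"gripper":26}
    - {"translation":[0,0.05,0],"spin":0,"gripper":26}
    - {"translation":[0,0,0],"spin":0,"gripper":26}
    - {"translation":[0,0,0],"spin":0,"gripper":26}

```text
time_s: 23.3
position: [0.56, 0.2653, 0.0562]
eef_rot: [-1.339, 0.981, -0.981]
contact_force: [0.2, 0.2, -1.1]
grip_width: 0.371
```

>>> jog_arm:
  moves:
    - {"translation":[0,0.04,0],"spin":0,"gripper":26}
    - {"translation":[0,0.04,0],"spin":0,"gripper":26}
    - {"translation":[0,0,0],"spin":0,"gripper":26}
    - {"translation":[0,0,0],"spin":0,"gripper":26}

```text
time_s: 23.63
position: [0.56, 0.2653, 0.0529]
eef_rot: [-1.339, 0.981, -0.981]
contact_force: [-0.6, -0.6, -0.3]
grip_width: 0.376
```

>>> jog_arm:
  moves:
    - {"translation":[0,0.03,0],"spin":0,"gripper":26}
    - {"translation":[0,0,0],"spin":0,"gripper":26}
    - {"translation":[0,0,0],"spin":0,"gripper":26}

```text
time_s: 23.88
position: [0.56, 0.2654, 0.0518]
eef_rot: [-1.339, 0.981, -0.981]
contact_force: [0.1, 0.8, 0.4]
grip_width: 0.369
```

>>> jog_arm:
  moves:
    - {"translation":[0,0.02,0],"spin":0,"gripper":26}
    - {"translation":[0,0,0],"spin":0,"gripper":26}
    - {"translation":[0,0,0],"spin":0,"gripper":26}

```text
time_s: 24.13
position: [0.5602, 0.2654, 0.0516]
eef_rot: [-1.338, 0.981, -0.981]
contact_force: [-1.3, -0.4, 6.2]
grip_width: 0.37
```

>>> jog_arm:
  moves:
    - {"translation":[0,0.015,0],"spin":0,"gripper":26}
    - {"translation":[0,0,0],"spin":0,"gripper":26}
    - {"translation":[0,0,0],"spin":0,"gripper":26}

```text
time_s: 24.38
position: [0.5602, 0.2655, 0.0515]
eef_rot: [-1.338, 0.981, -0.981]
contact_force: [-4.0, -2.4, 10.8]
grip_width: 0.368
```

Seated at the predicted height. Release and rise.

>>> jog_arm:
  moves:
    - {"translation":[0,-0.02,0],"spin":0,"gripper":26}
    - {"translation":[0,0,0],"spin":0,"gripper":34}
    - {"translation":[0,0,0],"spin":0,"gripper":40}
    - {"translation":[0,0,0],"spin":0,"gripper":46}
    - {"translation":[0,0,0],"spin":0,"gripper":46}
    - {"translation":[0,-0.2,0],"spin":0,"gripper":46}
    - {"translation":[0,-0.4,0],"spin":0,"gripper":46}
    - {"translation":[0,-0.7,0],"spin":0,"gripper":46}
    - {"translation":[0,-0.7,0],"spin":0,"gripper":46}
    - {"translation":[0,-0.5,0],"spin":0,"gripper":46}
    - {"translation":[0,-0.2,0],"spin":0,"gripper":46}
    - {"translation":[0,0,0],"spin":0,"gripper":46}

```text
time_s: 25.38
position: [0.5614, 0.266, 0.1617]
eef_rot: [-1.335, 0.979, -0.982]
contact_force: [0.4, -0.7, -0.6]
grip_width: 0.538
```

```bash
python3 go.py .4627 -.1919 .14 -129.4; python3 - <<'E'
from h import *
cv2.imwrite("pics/x_side3.png",cams.read_camera("side"))
E
```

```text
pos [0.5614 0.266  0.1617] yaw -72.48 shares [10.18  0.51 -5.8 ] t 25.3833 F [ 0.4 -0.7 -0.6] grip 45.9
spin shares 11.38
```

>>> jog_arm:
  moves:
    - {"translation":[0.5,0,-0.3],"spin":0,"gripper":46}
    - {"translation":[0.75,0,-0.43],"spin":0,"gripper":46}
    - {"translation":[0.75,0,-0.43],"spin":0,"gripper":46}
    - {"translation":[0.75,0,-0.43],"spin":0,"gripper":46}
    - {"translation":[0.75,0,-0.43],"spin":0,"gripper":46}
    - {"translation":[0.75,0,-0.43],"spin":0,"gripper":46}
    - {"translation":[0.75,0,-0.43],"spin":0,"gripper":46}
    - {"translation":[0.75,0,-0.43],"spin":0,"gripper":46}
    - {"translation":[0.75,0,-0.43],"spin":0,"gripper":46}
    - {"translation":[0.75,0,-0.43],"spin":0,"gripper":46}
    - {"translation":[0.75,0,-0.43],"spin":0,"gripper":46}
    - {"translation":[0.75,0,-0.43],"spin":0,"gripper":46}

```text
time_s: 26.43
position: [0.4717, -0.1303, 0.1577]
eef_rot: [-1.34, 0.983, -0.979]
contact_force: [1.0, 0.3, -0.1]
grip_width: 0.537
```

>>> jog_arm:
  moves:
    - {"translation":[0.75,0,-0.43],"spin":0,"gripper":46}
    - {"translation":[0.6,0,-0.35],"spin":0,"gripper":46}
    - {"translation":[0,0,0],"spin":0.6,"gripper":46}
    - {"translation":[0,0,0],"spin":1,"gripper":46}
    - {"translation":[0,0,0],"spin":1,"gripper":46}
    - {"translation":[0,0,0],"spin":1,"gripper":46}
    - {"translation":[0,0,0],"spin":1,"gripper":46}
    - {"translation":[0,0,0],"spin":1,"gripper":46}
    - {"translation":[0,0,0],"spin":1,"gripper":46}
    - {"translation":[0,0,0],"spin":1,"gripper":46}
    - {"translation":[0,0,0],"spin":1,"gripper":46}
    - {"translation":[0,0,0],"spin":1,"gripper":46}

```text
time_s: 27.43
position: [0.4588, -0.1895, 0.1576]
eef_rot: [-0.909, 1.595, -1.591]
contact_force: [-0.1, 0.3, 0.1]
grip_width: 0.535
```

>>> jog_arm:
  moves:
    - {"translation":[0,0.3,0],"spin":1,"gripper":46}
    - {"translation":[0,0.5,0],"spin":0.84,"gripper":46}
    - {"translation":[0,0.6,0],"spin":0,"gripper":46}
    - {"translation":[0,0.3,0],"spin":0,"gripper":46}
    - {"translation":[0,0,0],"spin":0,"gripper":46}
    - {"translation":[0,0,0],"spin":0,"gripper":46}

```text
time_s: 27.93
position: [0.4587, -0.1895, 0.0899]
eef_rot: [-0.801, 1.701, -1.697]
contact_force: [-0.0, 0.5, 0.1]
grip_width: 0.538
```

```bash
python3 go.py .4627 -.1919 .026 -129.7; python3 - <<'E'
from h import *
a=cams.read_camera("top");b=cams.read_camera("side");c=cv2.imread("pics/x_side3.png")
f=lambda x,k:cv2.resize(x,None,fx=k,fy=k,interpolation=2)
cv2.imwrite("pics/c1.png",np.hstack([f(b[270:370,320:420],3.9)[:390],np.vstack([f(a[250:350,360:460],2)[:195],f(c[140:238,170:270],2)[:195]])]))
E
```

```text
pos [ 0.4587 -0.1895  0.0899] yaw -129.67 shares [-0.02  1.6   0.12] t 27.9333 F [-0.   0.5  0.1] grip 45.9
spin shares 0.01
```

View pics/c1.png

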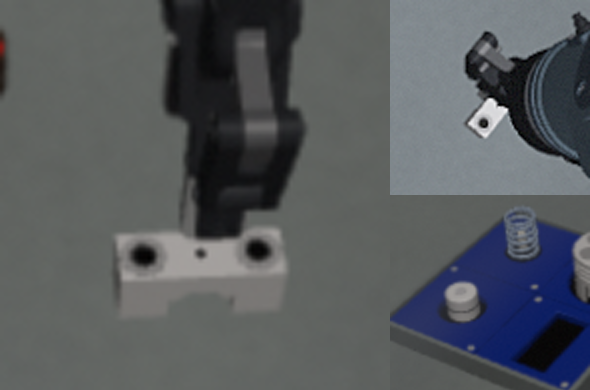

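Spring and tappet are well placed. The cap lies under the jaws, centre at (200,252), jaws across its width. Descend and grip.

>>> jog_arm:
  moves:
    - {"translation":[0,0.3,0.1],"spin":0,"gripper":46}
    - {"translation":[0,0.5,0],"spin":0,"gripper":46}
    - {"translation":[0,0.5,0],"spin":0,"gripper":46}
    - {"translation":[0,0.2,0],"spin":0,"gripper":46}
    - {"translation":[0,0.1,0],"spin":0,"gripper":46}
    - {"translation":[0,0,0],"spin":0,"gripper":46}
    - {"translation":[0,0,0],"spin":0,"gripper":46}
  newtons: 40

```text
time_s: 28.62
position: [0.4637, -0.1927, 0.0281]
eef_rot: [-0.797, 1.697, -1.699]
contact_force: [-0.0, 0.4, -0.4]
grip_width: 0.543
```

>>> jog_arm:
  moves:
    - {"translation":[0,0,0],"spin":0,"gripper":14}
    - {"translation":[0,0,0],"spin":0,"gripper":14}
    - {"translation":[0,0,0],"spin":0,"gripper":14}
    - {"translation":[0,0,0],"spin":0,"gripper":14}
    - {"translation":[0,0,0],"spin":0,"gripper":14}
    - {"translation":[0,0,0],"spin":0,"gripper":14}

```text
time_s: 29.12
position: [0.4639, -0.1927, 0.0283]
eef_rot: [-0.796, 1.697, -1.699]
contact_force: [-1.1, 1.3, 5.1]
grip_width: 0.219
```

>>> jog_arm:
  moves:
    - {"translation":[0,-0.1,0],"spin":0,"gripper":14}
    - {"translation":[0,-0.3,0],"spin":0,"gripper":14}
    - {"translation":[0,-0.6,0],"spin":0,"gripper":14}
    - {"translation":[0,-0.6,0],"spin":-0.5,"gripper":14}
    - {"translation":[0,-0.6,0],"spin":-1,"gripper":14}
    - {"translation":[0,-0.4,0],"spin":-1,"gripper":14}
    - {"translation":[0,0,0],"spin":-1,"gripper":14}
    - {"translation":[0,0,0],"spin":-1,"gripper":14}
    - {"translation":[0,0,0],"spin":-1,"gripper":14}
    - {"translation":[0,0,0],"spin":-1,"gripper":14}
    - {"translation":[0,0,0],"spin":-1,"gripper":14}
    - {"translation":[0,0,0],"spin":-1,"gripper":14}

```text
time_s: 30.12
position: [0.4631, -0.1926, 0.1323]
eef_rot: [-1.234, 1.169, -1.171]
contact_force: [-0.1, -0.4, -1.9]
grip_width: 0.219
```

>>> jog_arm:
  moves:
    - {"translation":[0,0,0],"spin":-1,"gripper":14}
    - {"translation":[0,0,0],"spin":-1,"gripper":14}
    - {"translation":[0,0,0],"spin":-1,"gripper":14}
    - {"translation":[0,0,0],"spin":-0.25,"gripper":14}
    - {"translation":[0,0,0],"spin":0,"gripper":14}
    - {"translation":[0,0,0],"spin":0,"gripper":14}

```text
time_s: 30.62
position: [0.4631, -0.1926, 0.1317]
eef_rot: [-1.348, 0.962, -0.963]
contact_force: [-0.3, -0.1, -1.3]
grip_width: 0.22
```

```bash
python3 go.py .4992 .1384 .13 -70.84
```

```text
pos [ 0.4631 -0.1926  0.1317] yaw -71.07 shares [-7.53  0.04  3.54] t 30.6167 F [-0.3 -0.1 -1.3] grip 18.8
spin shares -0.05
```

>>> jog_arm:
  moves:
    - {"translation":[-0.4,0,0.2],"spin":-0.04,"gripper":14}
    - {"translation":[-0.7,0,0.33],"spin":0,"gripper":14}
    - {"translation":[-0.7,0,0.33],"spin":0,"gripper":14}
    - {"translation":[-0.7,0,0.33],"spin":0,"gripper":14}
    - {"translation":[-0.7,0,0.33],"spin":0,"gripper":14}
    - {"translation":[-0.7,0,0.33],"spin":0,"gripper":14}
    - {"translation":[-0.7,0,0.33],"spin":0,"gripper":14}
    - {"translation":[-0.7,0,0.33],"spin":0,"gripper":14}
    - {"translation":[-0.7,0,0.33],"spin":0,"gripper":14}
    - {"translation":[-0.7,0,0.33],"spin":0,"gripper":14}
    - {"translation":[-0.53,0,0.25],"spin":0,"gripper":14}
    - {"translation":[-0.3,0.2,0.12],"spin":0,"gripper":14}

```text
time_s: 31.62
position: [0.4986, 0.143, 0.1247]
eef_rot: [-1.346, 0.955, -0.957]
contact_force: [0.9, 0.7, -1.2]
grip_width: 0.218
```

>>> jog_arm:
  moves:
    - {"translation":[0,0.4,0],"spin":0,"gripper":14}
    - {"translation":[0,0.5,0],"spin":0,"gripper":14}
    - {"translation":[0,0.4,0],"spin":0,"gripper":14}
    - {"translation":[0,0.2,0],"spin":0,"gripper":14}
    - {"translation":[0,0,0],"spin":0,"gripper":14}
    - {"translation":[0,0,0],"spin":0,"gripper":14}

```text
time_s: 32.12
position: [0.4975, 0.1386, 0.0635]
eef_rot: [-1.35, 0.959, -0.959]
contact_force: [0.4, -0.3, 0.2]
grip_width: 0.217
```

```bash
python3 go.py .4992 .1384 .0383 -70.84
```

```text
pos [0.4975 0.1386 0.0635] yaw -70.77 shares [0.02 0.63 0.04] t 32.1167 F [ 0.4 -0.3  0.2] grip 18.5
spin shares 0.01
```

>>> jog_arm:
  moves:
    - {"translation":[0.01,0.1,0.02],"spin":0,"gripper":14}
    - {"translation":[0,0.15,0],"spin":0,"gripper":14}
    - {"translation":[0,0.1,0],"spin":0,"gripper":14}
    - {"translation":[0,0.08,0],"spin":0,"gripper":14}
    - {"translation":[0,0.05,0],"spin":0,"gripper":14}
    - {"translation":[0,0,0],"spin":0,"gripper":14}
    - {"translation":[0,0,0],"spin":0,"gripper":14}

```text
time_s: 32.7
position: [0.4983, 0.1385, 0.044]
eef_rot: [-1.35, 0.958, -0.958]
contact_force: [0.6, 0.2, -1.2]
grip_width: 0.217
```

>>> jog_arm:
  moves:
    - {"translation":[0,0.04,0],"spin":0,"gripper":14}
    - {"translation":[0,0.04,0],"spin":0,"gripper":14}
    - {"translation":[0,0,0],"spin":0,"gripper":14}
    - {"translation":[0,0,0],"spin":0,"gripper":14}

```text
time_s: 33.03
position: [0.4983, 0.1385, 0.0408]
eef_rot: [-1.35, 0.958, -0.958]
contact_force: [-0.3, 0.8, -0.7]
grip_width: 0.222
```

>>> jog_arm:
  moves:
    - {"translation":[0,0.04,0],"spin":0,"gripper":14}
    - {"translation":[0,0,0],"spin":0,"gripper":14}
    - {"translation":[0,0,0],"spin":0,"gripper":14}

```text
time_s: 33.28
position: [0.4983, 0.1385, 0.0392]
eef_rot: [-1.35, 0.958, -0.958]
contact_force: [0.1, 0.2, -0.4]
grip_width: 0.219
```

>>> jog_arm:
  moves:
    - {"translation":[0,0.02,0],"spin":0,"gripper":14}
    - {"translation":[0,0,0],"spin":0,"gripper":14}
    - {"translation":[0,0,0],"spin":0,"gripper":14}

```text
time_s: 33.53
position: [0.4983, 0.1385, 0.0384]
eef_rot: [-1.35, 0.958, -0.958]
contact_force: [-0.4, -0.5, -1.3]
grip_width: 0.222
```

>>> jog_arm:
  moves:
    - {"translation":[0,0.02,0],"spin":0,"gripper":14}
    - {"translation":[0,0,0],"spin":0,"gripper":14}
    - {"translation":[0,0,0],"spin":0,"gripper":14}

```text
time_s: 33.78
position: [0.4984, 0.1385, 0.0383]
eef_rot: [-1.35, 0.958, -0.958]
contact_force: [-2.3, -1.3, 7.5]
grip_width: 0.222
```

Contact came at exactly the predicted height. Release, rise, and retreat to the right so the cameras can see the tray.

>>> jog_arm:
  moves:
    - {"translation":[0,-0.01,0],"spin":0,"gripper":14}
    - {"translation":[0,0,0],"spin":0,"gripper":22}
    - {"translation":[0,0,0],"spin":0,"gripper":28}
    - {"translation":[0,0,0],"spin":0,"gripper":36}
    - {"translation":[0,0,0],"spin":0,"gripper":36}
    - {"translation":[0,-0.2,0],"spin":0,"gripper":36}
    - {"translation":[0,-0.4,0],"spin":0,"gripper":36}
    - {"translation":[0,-0.7,0],"spin":0,"gripper":36}
    - {"translation":[0,-0.8,0],"spin":0,"gripper":36}
    - {"translation":[0,-0.8,0],"spin":0,"gripper":60}
    - {"translation":[0,-0.8,0],"spin":0,"gripper":60}
    - {"translation":[0,-0.4,0],"spin":0,"gripper":60}

```text
time_s: 34.78
position: [0.4998, 0.139, 0.2064]
eef_rot: [-1.345, 0.955, -0.96]
contact_force: [1.4, 0.6, -0.6]
grip_width: 0.703
```

>>> jog_arm:
  moves:
    - {"translation":[0.5,0,0],"spin":0,"gripper":60}
    - {"translation":[0.8,0,0],"spin":0,"gripper":60}
    - {"translation":[0.8,0,0],"spin":0,"gripper":60}
    - {"translation":[0.8,0,0],"spin":0,"gripper":60}
    - {"translation":[0.8,0,0],"spin":0,"gripper":60}
    - {"translation":[0.8,0,0],"spin":0,"gripper":60}
    - {"translation":[0.8,0,0],"spin":0,"gripper":60}
    - {"translation":[0.8,0,0],"spin":0,"gripper":60}
    - {"translation":[0.8,0,0],"spin":0,"gripper":60}
    - {"translation":[0.5,0,0],"spin":0,"gripper":60}
    - {"translation":[0,0,0],"spin":0,"gripper":60}
    - {"translation":[0,0,0],"spin":0,"gripper":60}

```text
time_s: 35.78
position: [0.5959, -0.1422, 0.2023]
eef_rot: [-1.349, 0.96, -0.96]
contact_force: [-0.1, 0.4, -0.3]
grip_width: 0.704
```

```bash
python3 - <<'E'
from h import *
a=cams.read_camera("top");b=cams.read_camera("side")
f=lambda x,k:cv2.resize(x,None,fx=k,fy=k,interpolation=2)
cv2.imwrite("pics/f.png",np.vstack([np.hstack([f(b[130:250,160:290],3),f(a[187:307,140:270],3)]),np.hstack([f(b[200:310,280:410],2),f(a[200:310,290:420],2),f(b[130:240,260:390],2)])[:,:780]]))
E
```

```text
(no output)
```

View pics/f.png

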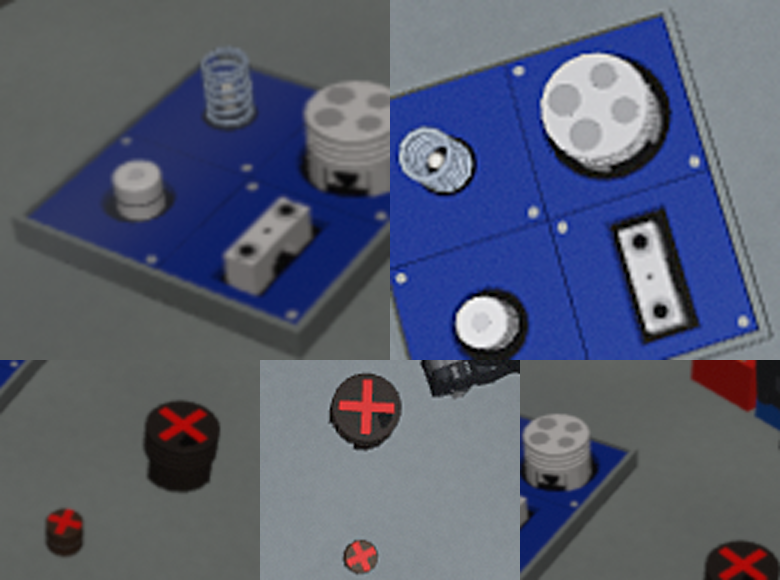

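The final view shows all four parts seated and upright: spring over the peg at (228,88), tappet (138,190), cap (268,240) and piston (345,140) in the side crop. Both scrap parts are standing untouched. Handing in.

```bash
python3 -c "
from rig import workorder;print(workorder.close_job())"
```

```text
the job is handed in; nothing more can be done
None
```

The build tray is made up and the job is handed in, at about 36 s of the 109 s allowed. I placed the piston, tappet, spring and cam cap in the order asked, each lowered slowly until light contact and then released.

- **Seating:** The TCP height at contact matched the fully seated height to within about 0.2 mm for all four parts. The last top and side pictures show each one upright in its own pocket or over the peg.
- **Forces:** The highest contact force I read was about 17 N, when the piston touched down.
- **Scrap parts:** The dark piston and dark tappet were never touched. They are still standing where they were.
- **Clear of everything:** The gripper is empty and open, with the arm well above the bench.
- **Disagreements:**
  - The side camera placed parts 1–4 mm away from where the top camera did.
  - The held piston looked about 7 mm low in the side view, but its contact height did not bear that out.
  - The spring looked a few degrees tilted while held, but stands upright in the last pictures.

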